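Feed a row of blocks under the drill head and shut the gate

ROBOT

A 7-joint arm with a two-finger parallel gripper is mounted at the origin on the work surface. World frame = base frame: x ahead of the robot, y to its left, z up, the work surface at z = 0. Lengths are in m, angles in rad, forces in N, time in s.
With the tool pointing down it reaches from about 0.4 to 0.85 m from the base axis. Payload 10.4 kg.
Tool frame: the origin (TCP) lies on the centre line of the jaws, within the pads' length; the fingertips stand 11 mm ahead of it and the grasp point (between the pads) lies 8 mm behind it; z points along the fingers, y is the line along which they close (so a half turn about z gives the same grasp; the last joint's range is limited). The gripper opens to 87 mm and grips with 3 to 60 N. Pads are 19 mm wide; open, the fingers measure 117 mm over their backs; the gripper's body (75 mm by 190 mm) begins 51 mm behind the grasp point.
Start: joints at [1.316, 0.332, -0.065, 1.46, 0.022, 1.35, -0.088], TCP at [0.144, -0.608, 0.234] pointing down, gripper open.
Joint ranges: [-2.6, 2.6], [-0.5, 2.12], [-1.47, 1.34], [0.16, 2.42], [-1.27, 4.41], [0.06, 2.06], [-2.6, 2.6]. Speed limits (rad/s): [2.22, 2.22, 2.79, 2.79, 3.14, 3.14, 3.14].

INTERFACE

Orientations are given as a unit quaternion [x, y, z, w].
In Python, from bench import r gives the robot as it stands.
- The arm moves only by the shell command python3 -m pendant 'ROWS' [OPENING] [FORCE]. ROWS is JSON, a list of rows, each a list of 4 numbers: the shift along the tool's x, y, z in m, then the turn about the tool's z in rad. A call has 1 to 8 rows; each row shifts and turns the commanded pose from where the row before left it, along the tool's axes as they then stand; what a row does not reach is not made up. A row lasts 1/12 s, in which the tool goes at most 41.7 mm and 7.16 degrees, less where a joint would pass 70% of its speed; a pose out of reach is approached as far as the arm can. A call with a gripper value outside its range is refused whole. OPENING is the opening, from 0 (shut) to 1 (fully open), set as the call begins (- or left out, the last holds). The fingers move at their own pace and stop on an object; FORCE is the grip in N (left out, the last holds). Time passes only in rows, so rows that do not move let the fingers close. It gives the time, the measured TCP pose, the force, the opening and the grip force at its end, in the units of the state.
- r.read_state(): the state, without advancing time (a new reading comes with each control period).
- r.camera(name): name is "scene" or "top"; returns a dict with "img" (420x560x3 uint8, red, green, blue), "camera_matrix" (3x3 intrinsics, pixels), "dist_coeffs" ([k1, k2, p1, p2, k3] as OpenCV has them; the pictures are not rectified), "xyz" and "attitude" of the camera in the world. Camera axes: x right, y down, z forward; pixel columns grow to the right and rows downward; lengths in m; the calibration is good to about 2 mm. A picture is of the moment at which its call begins. There is no depth.
- r.close_job(): hands the job in; it is judged then, once.
Trained networks look in the newest picture that a camera, given by its name, has taken for a name from the list of things; names that differ only in an ending like _2 or _b are one class to them, and where a whole thing is asked for, a point or a joint stands for the part that bears it (a point fixed in the world has none). Each returns a list of dicts, best first, with "score" (0 to 1); they miss things now and then, are a little off and sometimes report something else, mostly with a low value. They report only what shows in the picture. A call takes as long as a camera call.
- r.outline_of(thing, camera): "mask" (420x560 bool, what is visible of it) and "bbox" ([centre column, centre row, width, height] in pixels, round what is visible of it).
The state is a dict: "time": time; "joint_positions": joint angles; "joint_vel": joint speeds; "joint_torque": joint torques, N m; "ee_pos": TCP position; "eef_rot": TCP orientation; "ft_force": force on the tool from outside, world axes, zero at the start; "torque": the same for the moment, N m; "width": finger opening in m; "grip_force": force on a finger pad.
Only numpy, scipy, OpenCV 4.12 (cv2) and the standard library are available. Lean on these libraries where they do the work, as an engineer would, in place of code of your own. Each camera call takes 0.05 s, during which the arm holds its last target. There are 200 camera calls.

TASK

Push the row of four beech blocks along the aluminium plate as one straight, closed-up row, without lifting them, until it is fully home against the end stop under the blue drill head; the red gate stays open until then. Then swing the red gate fully shut behind the last block and let go. Leave everything else on the table where it is.

Things in the scene. Friction and masses are not known exactly. Their poses are not given: they have to be found in the camera images.
- jig: Drilling fixture fixed to the table, turned up to 15 degrees. Origin on the table top, z up; all lengths in its frame, mm. Aluminium plate: x -60..60, y -220..240, its top, on which the blocks slide, at z = 12. Blocks are pushed to -y. Steel side fences 20 high, inner faces x = -37 and 37, run from y = -200 to -70, then flare to +-43 at y = -44; beyond that the plate is open.
- end_stop (a point): Middle of the end stop's face on the plate's top, fixture (0, -200, 12) mm. The four blocks together are 160 mm long, so when the row is home the tail face of the last block is at fixture y = -40, 8 mm inside the roof's front edge.
- roof_edge (a point): Middle of the lower front edge of the roof over the lane, fixture (0, -32, 75) mm. Roof: x -56..56, y -216..-32, underside z = 75; the blue drill head on it (x +-52, y -210..-34) rises to z = 187, its motor to 284. An upright gripper hits the head before the row is home: reach in with the tool leaning back to +y, about 35 to 45 degrees.
- block1_c (a point): Centre of the leading block, nearest the end stop. All four: beech, 56 mm wide (own x), 40 long (own y), 45 high, about 75 g, axes nearly those of the fixture. They stand one behind the other along the plate, outside the roof, gaps 1 to 5 mm, a few mm and degrees out of line. Home: centres at fixture y = -180, -140, -100, -60 mm.
- block2_c (a point): Centre of the second block.
- block3_c (a point): Centre of the third block.
- block4_c (a point): Centre of the last block, farthest from the end stop; the one to push on; the row slides with about 2 N, up to 15 N where a block rubs the flare (its tail face is 20 mm to +y of this point).
- gate (a joint): Red swing gate, rad. 0 = shut: arm across the lane, pointing to fixture -x, inner face y = -37 mm; 1.57 = pointing to +y along the plate; stop at 2.25, pointing outward. At angle a it points along fixture (-cos a, sin a). Arm 112 mm long from the hinge, 12 thick, z = 24 to 44 mm. Starts open at 1.65 to 2.15; slight friction (0.4 N at the knob); stays where left.
- gate_hinge (a point): Point on the gate's upright hinge axis, fixture (52, -31, 34) mm.
- gate_knob (a point): The middle of the black knob standing up on the gate's free end, 102 mm from the hinge: 16 mm in diameter, 24 mm high, from z = 44 to 68 mm above the table; this point is at z = 56. The arm or the knob can be pushed with the fingertips.
- jar: Bystander: glass screw jar, 56 mm across, 85 mm high, standing beside the fixture towards the robot; origin at its foot.
- wrench: Bystander: 150 mm spanner lying beside the plate on the robot's side; origin under its middle.
- spray_can: Bystander: spray can, 60 mm across, 170 mm high, beyond the drill head; origin at its foot.
- reject_block: Bystander: dark walnut block, same size as the beech ones, on the table beyond the drill head; not part of the row; origin at its underside.
- tape: Bystander: yellow tape roll, 100 mm across, 25 mm high, lying beyond the fixture; origin at its underside.
- hammer: Bystander: hammer lying on the table's right side; origin under it.
- mug: Bystander: white mug, 80 mm across, 95 mm high, on the left of the table; origin at its foot.

How it is judged:
By the outcome, as a careful person would: the job done as asked, in the order asked, and still so for the second after the job is handed in, with the robot touching nothing.
It also fails if it takes over 54 s, if anything falls off the work surface, if the arm or the gripper's body presses on something with over 40 N, if the wrist force passes 120 N, or if a joint passes its speed limit or range.

## Working session

There is one attempt and no reset: what is moved stays moved. The work goes in short steps, Python scripts to look and compute and a shell command to move; the robot and the scene stay as the last step left them, time stands still between calls to the robot, and variables do not carry over. Pictures are saved under pics/ and viewed, at most 10 in all, crops included, and the job is handed in when it is done.

```bash
mkdir -p pics; ls
python3 - <<'E'
from bench import r
import cv2,numpy as np
for n in("scene","top"):
    c=r.camera(n); cv2.imwrite(f"pics/{n}0.png",c["img"][:,:,::-1]); print(n,c["camera_matrix"],c["dist_coeffs"],c["xyz"],c["attitude"])
    for t in("jig","block1_c","gate","gate_knob","jar","wrench"):
        for d in r.outline_of(t,n)[:5]: print(t,round(d["score"],2),np.round(d["bbox"],1))
print(r.read_state())
E
```

```text
pics
scene [[495.15740912   0.         283.98363963]
 [  0.         495.15740912 213.16096717]
 [  0.           0.           1.        ]] [-0.15138392  0.          0.          0.          0.        ] [1.57922573 0.28277513 0.74374404] [ 0.5423456   0.68644525 -0.38098007 -0.29917947]
jig 0.56 [292.8 190.3 177.7 152.3]
block1_c 0.7 [284.4 219.2  19.9  24.8]
block1_c 0.28 [448.4 262.6  54.5  53.5]
gate 0.56 [282.4 233.1  41.7  24.8]
gate_knob 0.59 [282.7 231.6  42.8  25.9]
wrench 0.84 [335.6 217.   52.8  19. ]
wrench 0.26 [282.2 233.4  45.5  26.4]
top [[522.13071073   0.         282.80853818]
 [  0.         522.13071073 211.0492156 ]
 [  0.           0.           1.        ]] [-0.16820991  0.          0.          0.          0.        ] [0.29696691 0.02971201 1.43369218] [-0.69881988  0.70845999 -0.07068295  0.06884136]
jig 0.84 [279.6 238.6 175.9  74.5]
block1_c 0.6 [279.  233.8  20.4  28.2]
gate 0.62 [277.6 214.2  37.8  16. ]
gate_knob 0.74 [275.8 213.3  40.5  22. ]
gate_knob 0.64 [375.6 186.2  32.9  35.2]
jar 0.94 [321.5 297.9  24.   20.5]
jar 0.65 [278.2 212.8  36.7  19.3]
wrench 0.7 [236.4 275.   45.6  17.7]
wrench 0.65 [132.9 192.4  44.9  36.9]
{'time': 0.7, 'joint_positions': array([ 1.31638292,  0.3321736 , -0.06471534,  1.46009138,  0.02161787,
        1.34992557, -0.08853889]), 'joint_vel': array([-0.00063675, -0.00046124, -0.00223624, -0.00013653, -0.00026252,
       -0.00055551,  0.00158047]), 'joint_torque': array([-2.23510580e-05, -6.22910714e+01,  2.48642906e-02, -3.90065038e+01,
       -6.11184700e-02,  3.16996523e-02, -2.76621461e-05]), 'ee_pos': array([ 0.14361343, -0.60829361,  0.23359618]), 'eef_rot': array([9.93291341e-01, 1.15638704e-01, 8.58602042e-06, 4.79917950e-05]), 'ft_force': array([ 0.5244181 ,  0.43787346, -0.18350264]), 'torque': array([ 0.00379466, -0.0091068 ,  0.01300212]), 'grip_force': 0.0, 'width': 0.08698009141590918}
```

Run:
```python
import cv2
a=cv2.imread("pics/top0.png")[170:330,170:390]; cv2.imwrite("pics/top0c.png",cv2.resize(a,None,fx=3.6,fy=3.6,interpolation=cv2.INTER_CUBIC))
a=cv2.imread("pics/scene0.png")[90:290,180:400]; cv2.imwrite("pics/scene0c.png",cv2.resize(a,None,fx=3,fy=3,interpolation=cv2.INTER_CUBIC))
```

```text
(no output)
```

View pics/top0c.png

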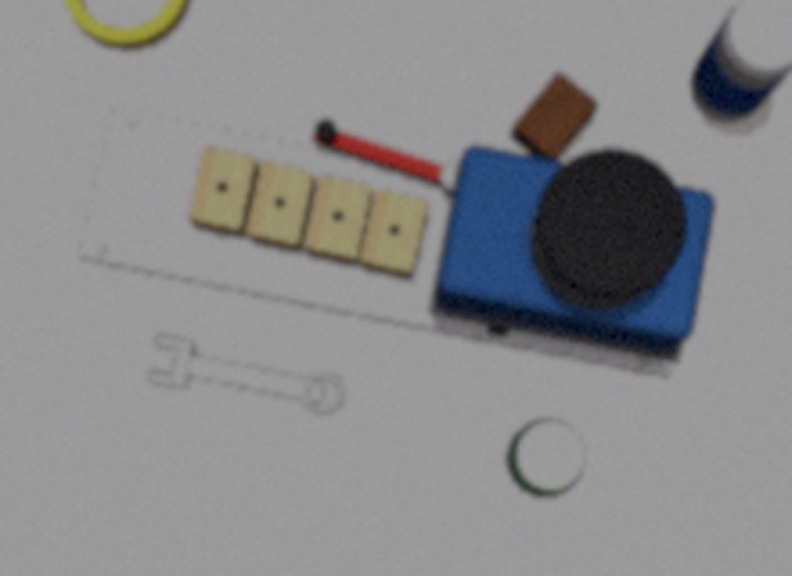

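View pics/scene0c.png

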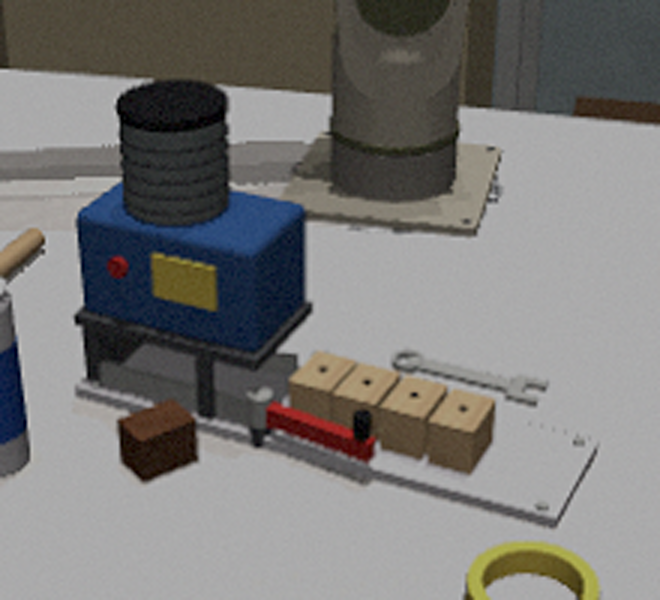

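```bash
cat > h.py <<'E'
import numpy as np,cv2,json
from scipy.spatial.transform import Rotation as R
from bench import r
def px2w(c,uv,z):
    p=cv2.undistortPoints(np.array(uv,float).reshape(-1,1,2),c["camera_matrix"],np.array(c["dist_coeffs"])).reshape(-1,2)
    d=R.from_quat(c["attitude"]).apply(np.c_[p,np.ones(len(p))]); o=np.array(c["xyz"])
    return o+d*((np.broadcast_to(z,len(p))-o[2])/d[:,2])[:,None]
def w2px(c,P):
    q=R.from_quat(c["attitude"]).inv().apply(np.array(P)-c["xyz"])
    return cv2.projectPoints(q,np.zeros(3),np.zeros(3),c["camera_matrix"],np.array(c["dist_coeffs"]))[0].reshape(-1,2)
E
python3 - <<'E'
from h import *
from scipy.optimize import least_squares
t=r.camera("top");s=r.camera("scene")
f=lambda a,k,o:(np.array(a,float)+.5)/k-.5+np.array(o)
tb=f([(394,230),(338,216),(280,202),(222,187)],3.6,(170,170)); sb=f([(322,369),(367,381),(414,394),(463,408)],3,(180,90))
T=px2w(t,tb,.057);S=px2w(s,sb,.057);print(T,S)
# jig points
tp=f([(80,258),(112,107),(465,150),(437,300),(437,312)],3.6,(170,170)); tj=[(-60,240,12),(60,240,12),(52,-34,187),(-52,-34,187),(-56,-32,80)]
sp=f([(555,518),(597,445),(303,209)],3,(180,90)); sj=[(60,240,12),(-60,240,12),(52,-34,187)]
def J(p,P):P=np.array(P)/1000.;c,n=np.cos(p[2]),np.sin(p[2]);return np.c_[p[0]+c*P[:,0]-n*P[:,1],p[1]+n*P[:,0]+c*P[:,1],P[:,2]]
res=lambda p:np.r_[(w2px(t,J(p,tj))-tp).ravel(),(w2px(s,J(p,sj))-sp).ravel()]
o=least_squares(res,[.27,.03,-.2],loss="soft_l1");p=o.x;print(p,np.degrees(p[2]));print(np.round(res(p).reshape(-1,2),1))
for X in(T,S):
    d=X[:,:2]-p[:2];c,n=np.cos(p[2]),np.sin(p[2]);print(np.round(1000*np.c_[c*d[:,0]+n*d[:,1],-n*d[:,0]+c*d[:,1]],1))
k=px2w(t,f([(325,130)],3.6,(170,170)),.068)[0];d=k[:2]-p[:2];print("knob",k,1000*(c*d[0]+n*d[1]),1000*(-n*d[0]+c*d[1]))
np.save("jig.npy",p)
for nm,cam in(("jar",t),("wrench",t)):
    b=r.outline_of(nm,"top")[0]["bbox"]; w=px2w(cam,[b[:2]],.04 if nm=="jar" else 0)[0];d=w[:2]-p[:2];print(nm,1000*(c*d[0]+n*d[1]),1000*(-n*d[0]+c*d[1]))
E
```

```text
[[0.51162561 0.0349637  0.057     ]
 [0.52268676 0.07638002 0.057     ]
 [0.53378959 0.11944466 0.057     ]
 [0.54568243 0.16272489 0.057     ]] [[0.50876459 0.03298955 0.057     ]
 [0.51889159 0.07516836 0.057     ]
 [0.52992171 0.1182506  0.057     ]
 [0.54179686 0.16211334 0.057     ]]
[ 0.50369708  0.02971919 -0.22820664] -13.075277554023716
[[ -0.3   0.1]
 [  1.2   0.6]
 [  0.4  -0.5]
 [ -0.8  -0.7]
 [ -2.5   2.2]
 [ -0.3   0.1]
 [  0.6  -1.1]
 [-16.4  13.7]]
[[  6.5   6.9]
 [  7.9  49.7]
 [  9.   94.2]
 [ 10.8 139.1]]
[[  4.2   4.3]
 [  4.5  47.7]
 [  5.5  92.2]
 [  7.2 137.6]]
knob [0.58569977 0.08523077 0.068     ] 67.31822446193621 72.62391564810896
jar -136.0044922948772 -137.86642820436387
wrench -120.75305386491885 90.23998309898353
```

```bash
python3 -m pendant '[[-0.033,-0.01,-0.022,0],[-0.033,-0.01,-0.022,0],[-0.033,-0.01,-0.022,0],[-0.033,-0.01,-0.022,0],[-0.033,-0.01,-0.022,0],[-0.033,-0.01,-0.022,0],[-0.033,0.02,-0.015,0],[-0.01,0.04,0,0]]' 0.2
python3 -c "
from bench import r;print(r.read_state()['joint_positions'])"
```

```text
time: 1.57
ee_pos: [-0.0998, -0.6626, 0.3876]
eef_rot: [0.994, 0.111, -0.003, 0.004]
ft_force: [-1.6, -0.9, 1.9]
width: 0.0419
grip_force: 0.0
[ 1.59368642  0.409257    0.08842964  1.04441486 -0.0313797   1.68021929
  0.3223241 ]
```

```bash
for i in 1; do python3 -m pendant '[[-0.017,0.036,0,0],[-0.017,0.036,0,0],[-0.017,0.036,0,0],[-0.017,0.036,0,0],[-0.017,0.036,0,0],[-0.017,0.036,0,0],[-0.017,0.036,0,0],[-0.017,0.036,0,0]]'; done
python3 -c "
from bench import r;s=r.read_state();print(s['joint_positions'])
from scipy.spatial.transform import Rotation as R;print(R.from_quat(s['eef_rot']).as_matrix())"
```

```text
time: 2.23
ee_pos: [-0.1474, -0.7967, 0.3808]
eef_rot: [0.996, 0.085, 0.018, 0.001]
ft_force: [-1.1, 0.8, 0.7]
width: 0.0175
grip_force: 0.0
[ 1.62921598  0.98387625  0.76640053  0.21838993 -0.72373308  2.00291146
  0.3777945 ]
[[ 0.98503961  0.16862301  0.03554215]
 [ 0.16868326 -0.98566943  0.00131836]
 [ 0.03525511  0.00469673 -0.99936731]]
```

```bash
for i in 1; do python3 -m pendant '[[-0.01,0.04,0,0],[-0.01,0.04,0,0],[-0.01,0.04,0,0],[-0.01,0.04,0,0],[-0.01,0.04,0,0],[-0.01,0.04,0,0],[-0.01,0.04,0,0],[-0.01,0.04,0,0]]'; done
python3 -c "
from bench import r;s=r.read_state();print(s['joint_positions'])
from scipy.spatial.transform import Rotation as R;print(R.from_quat(s['eef_rot']).as_matrix())"
```

```text
time: 2.9
ee_pos: [-0.1298, -0.8026, 0.3598]
eef_rot: [0.996, 0.08, 0.023, -0.016]
ft_force: [0.1, -0.6, -0.1]
width: 0.0175
grip_force: 0.0
[ 1.62049691  1.07907655  1.30510699  0.1611764  -1.26740087  2.05777901
  0.36380235]
[[ 0.98616322  0.15976223  0.04425086]
 [ 0.15828327 -0.98676812  0.03514375]
 [ 0.04927998 -0.0276533  -0.99840211]]
```

```bash
python3 -m pendant '[[0,-0.03,-0.025,0],[0,-0.03,-0.025,0],[0,-0.03,-0.025,0],[0,-0.02,-0.035,0],[0,-0.01,-0.04,0],[0,0,-0.041,0],[0,0,-0.041,0],[0,0,-0.041,0]]'
cat > st.py <<'E'
from bench import r
import numpy as np
from scipy.spatial.transform import Rotation as R
s=r.read_state();m=R.from_quat(s['eef_rot']).as_matrix();print(np.round(s['joint_positions'],3));print(np.round(m,3).tolist(),"tilt",np.degrees(np.arccos(-m[2,2])).round(1),"az",np.degrees(np.arctan2(m[1,2],m[0,2])).round(1))
E
python3 st.py; python3 -m pendant '[[0,0,-0.041,0],[0,0,-0.041,0],[0,0,-0.041,0],[0,0,-0.041,0]]'; python3 st.py
```

```text
time: 3.57
ee_pos: [-0.1533, -0.7024, 0.4545]
eef_rot: [0.996, 0.075, 0.033, -0.029]
ft_force: [-0.4, 0.7, -1.5]
width: 0.0172
grip_force: 0.0
[ 1.636  0.729  0.396  0.456 -0.334  2.057  0.38 ]
[[0.987, 0.151, 0.062], [0.148, -0.987, 0.063], [0.071, -0.053, -0.996]] tilt 5.1 az 45.6
time: 3.9
ee_pos: [-0.1476, -0.6559, 0.5457]
eef_rot: [0.997, 0.075, 0.019, 0.023]
ft_force: [0.4, -0.0, -0.3]
width: 0.0172
grip_force: 0.0
[ 1.665  0.556  0.239  0.502 -0.201  2.058  0.348]
[[0.988, 0.148, 0.041], [0.149, -0.988, -0.043], [0.034, 0.049, -0.998]] tilt 3.4 az -46.5
```

```bash
python3 -m pendant '[[0,0.01,-0.04,0],[0,0.01,-0.04,0],[0,0.01,-0.04,0],[0,0.01,-0.04,0],[0,0.01,-0.04,0],[0,0.01,-0.04,0],[0,0.01,-0.04,0],[0,0.01,-0.04,0]]'
python3 st.py
```

```text
time: 4.57
ee_pos: [-0.1192, -0.6009, 0.6876]
eef_rot: [0.988, 0.069, -0.013, 0.138]
ft_force: [-0.2, -0.6, 1.0]
width: 0.0171
grip_force: 0.0
[ 1.583  0.383  0.327  0.438 -0.222  2.058  0.309]
[[0.99, 0.141, -0.006], [0.134, -0.952, -0.274], [-0.044, 0.271, -0.962]] tilt 15.9 az -91.2
```

```bash
python3 -m pendant '[[-0.015,0.015,-0.036,0],[-0.015,0.015,-0.036,0],[-0.015,0.015,-0.036,0],[-0.015,0.015,-0.036,0],[-0.015,0.015,-0.036,0],[-0.015,0.015,-0.036,0],[-0.015,0.015,-0.036,0],[-0.015,0.015,-0.036,0]]'
python3 st.py
```

```text
time: 5.23
ee_pos: [-0.1852, -0.5475, 0.7974]
eef_rot: [0.965, 0.064, -0.047, 0.25]
ft_force: [-0.6, 0.9, 0.3]
width: 0.0172
grip_force: 0.0
[ 1.764  0.341  0.383  0.249 -0.364  2.058  0.402]
[[0.987, 0.147, -0.059], [0.1, -0.867, -0.488], [-0.123, 0.476, -0.871]] tilt 29.4 az -96.9
```

```bash
python3 -m pendant '[[-0.015,0.01,-0.036,0],[-0.015,0.01,-0.036,0],[-0.015,0.01,-0.036,0],[-0.015,0.01,-0.036,0],[-0.015,0.01,-0.036,0],[-0.015,0.01,-0.036,0]]'
python3 st.py
```

```text
time: 5.73
ee_pos: [-0.223, -0.4554, 0.8732]
eef_rot: [0.943, 0.059, -0.075, 0.32]
ft_force: [0.1, 0.7, 0.9]
width: 0.0174
grip_force: 0.0
[ 1.975  0.232  0.303  0.209 -0.428  2.058  0.473]
[[0.982, 0.159, -0.105], [0.062, -0.789, -0.611], [-0.18, 0.594, -0.784]] tilt 38.3 az -99.7
```

```bash
python3 -m pendant '[[-0.02,0.005,-0.036,0],[-0.02,0.005,-0.036,0],[-0.02,0.005,-0.036,0]]'
python3 st.py
```

```text
time: 5.98
ee_pos: [-0.2534, -0.3949, 0.9032]
eef_rot: [0.93, 0.055, -0.091, 0.351]
ft_force: [-1.1, 0.1, -0.4]
width: 0.0171
grip_force: 0.0
[ 2.248  0.186  0.121  0.197 -0.469  2.058  0.535]
[[0.977, 0.167, -0.131], [0.039, -0.747, -0.664], [-0.209, 0.643, -0.737]] tilt 42.6 az -101.2
```

```bash
cat > go.py <<'E'
import sys,numpy as np
from bench import r
from scipy.spatial.transform import Rotation as R
p=np.load("jig.npy")
def j2w(a):a=np.array(a,float)/1000;c,n=np.cos(p[2]),np.sin(p[2]);return np.array([p[0]+c*a[0]-n*a[1],p[1]+n*a[0]+c*a[1],a[2]])
def w2j(w):d=np.array(w[:2])-p[:2];c,n=np.cos(p[2]),np.sin(p[2]);return 1000*np.array([c*d[0]+n*d[1],-n*d[0]+c*d[1],w[2]])
if __name__=="__main__":
    s=r.read_state();M=R.from_quat(s["eef_rot"]).as_matrix();cur=s["ee_pos"]
    yj=M[:,1]
    print("TCP jig",np.round(w2j(cur),1),"tip jig",np.round(w2j(cur+.011*M[:,2]),1),"joints",np.round(s["joint_positions"],2),"tool y az rel jig",np.round(np.degrees(np.arctan2(M[1,1],M[0,1])-p[2]),1),"z az",np.round(np.degrees(np.arctan2(M[1,2],M[0,2])-p[2]),1),"tilt",np.degrees(np.arccos(-M[2,2])).round(1), "f",np.round(s["ft_force"],1),"t",s["time"])
    for a in sys.argv[1:]:
        k,v=a.split(":");v=[float(x) for x in v.split(",")]
        t=np.array(v) if k=="w" else j2w(v)
        d=M.T@(t-cur);n=max(1,int(np.ceil(np.linalg.norm(d)/.040)));print(a,"world",np.round(t,3),"tool",np.round(d,4),"rows",n,"each",np.round(d/n,4));cur=t
E
python3 - <<'E'
from h import *
from scipy.optimize import least_squares
t=r.camera("top");s=r.camera("scene")
f=lambda a,k,o:(np.array(a,float)+.5)/k-.5+np.array(o)
tp=f([(80,258),(112,107),(465,150),(437,300)],3.6,(170,170)); tj=[(-60,240,12),(60,240,12),(52,-34,187),(-52,-34,187)]
sp=f([(555,518),(597,445),(303,209),(240,237)],3,(180,90)); sj=[(60,240,12),(-60,240,12),(-52,-34,187),(52,-34,187)]
def J(p,P):P=np.array(P)/1000.;c,n=np.cos(p[2]),np.sin(p[2]);return np.c_[p[0]+c*P[:,0]-n*P[:,1],p[1]+n*P[:,0]+c*P[:,1],P[:,2]]
res=lambda p:np.r_[(w2px(t,J(p,tj))-tp).ravel(),(w2px(s,J(p,sj))-sp).ravel()]
o=least_squares(res,[.5,.03,-.22],loss="soft_l1");p=o.x;print(p,np.degrees(p[2]),np.round(res(p).reshape(-1,2),1).tolist());np.save("jig.npy",p)
T=px2w(t,f([(394,230),(338,216),(280,202),(222,187),(325,130)],3.6,(170,170)),[.057]*4+[.068]);S=px2w(s,f([(322,369),(367,381),(414,394),(463,408),(362,415)],3,(180,90)),[.057]*4+[.068])
from go import w2j
for X in(T,S):print([np.round(w2j(x),1).tolist() for x in X])
E
python3 go.py w:-.1,-.5,.6
```

```text
[ 0.50391292  0.02853573 -0.2281353 ] -13.071189890642632 [[0.1, 0.0], [1.6, 0.5], [0.9, -0.6], [-0.3, -0.7], [-0.8, 0.1], [0.1, -1.1], [2.2, -2.8], [4.1, 4.4]]
[[6.1, 8.0, 57.0], [7.5, 50.9, 57.0], [8.5, 95.3, 57.0], [10.3, 140.2, 57.0], [66.8, 73.7, 68.0]]
[[3.7, 5.4, 57.0], [4.0, 48.8, 57.0], [5.0, 93.3, 57.0], [6.7, 138.7, 57.0], [68.7, 73.9, 68.0]]
TCP jig [-643.1 -580.8  905.3] tip jig [-642.9 -588.2  897.2] joints [ 2.25  0.18  0.12  0.19 -0.47  2.06  0.53] tool y az rel jig -64.4 z az -88.5 tilt 42.8 f [1.4 0.6 0.4] t 6.0833
w:-.1,-.5,.6 world [-0.1 -0.5  0.6] tool [ 0.2114 -0.0908  0.2751] rows 9 each [ 0.0235 -0.0101  0.0306]
```

```bash
python3 -m pendant '[[0.0235,-0.01,0.0306,0],[0.0235,-0.01,0.0306,0],[0.0235,-0.01,0.0306,0],[0.0235,-0.01,0.0306,0],[0.0235,-0.01,0.0306,0],[0.0235,-0.01,0.0306,0],[0,0,0,-0.1],[0,0,0,-0.1]]'
python3 go.py w:.25,-.5,.5 w:.5,-.2,.5 w:.5,.15,.4 j:7,235,160
```

```text
time: 6.75
ee_pos: [-0.1703, -0.4565, 0.7522]
eef_rot: [0.921, 0.146, -0.12, 0.34]
ft_force: [-0.7, 0.4, 1.3]
width: 0.0174
grip_force: 0.0
TCP jig [-547.  -624.9  752.2] tip jig [-546.7 -632.3  744. ] joints [ 1.94 -0.26 -0.02  1.14 -0.12  1.53  0.62] tool y az rel jig -51.2 z az -87.3 tilt 42.3 f [-0.7  0.4  1.3] t 6.75
w:.25,-.5,.5 world [ 0.25 -0.5   0.5 ] tool [0.4629 0.0295 0.1643] rows 13 each [0.0356 0.0023 0.0126]
w:.5,-.2,.5 world [ 0.5 -0.2  0.5] tool [ 0.2883 -0.1301 -0.229 ] rows 10 each [ 0.0288 -0.013  -0.0229]
w:.5,.15,.4 world [0.5  0.15 0.4 ] tool [ 0.0975 -0.3132 -0.1578] rows 10 each [ 0.0098 -0.0313 -0.0158]
j:7,235,160 world [0.564 0.256 0.16 ] tool [ 0.156  -0.1966  0.0996] rows 7 each [ 0.0223 -0.0281  0.0142]
```

```bash
python3 -m pendant '[[0,0,0,-0.1],[0,0,0,-0.1],[0,0,0,-0.1],[0,0,0,-0.1],[0,0,0,-0.1],[0,0,0,-0.1],[0,0,0,-0.1],[0,0,0,-0.1]]' >/dev/null;  python3 -m pendant '[[0,0,0,-0.1],[0,0,0,-0.1],[0,0,0,-0.1],[0,0,0,-0.1],[0,0,0,-0.1],[0,0,0,-0.07],[0,0,0,0]]'
python3 go.py w:.3,-.45,.5 w:.5,-.2,.5 w:.5,.15,.4 j:7,235,160
```

```text
time: 8.0
ee_pos: [-0.1717, -0.4561, 0.7562]
eef_rot: [0.621, 0.694, -0.311, 0.189]
ft_force: [-0.1, 0.1, -0.9]
width: 0.0175
grip_force: 0.0
TCP jig [-548.5 -624.9  756.2] tip jig [-548.2 -632.4  748.1] joints [ 1.73 -0.27  0.1   1.14 -0.03  1.53  1.94] tool y az rel jig 15.1 z az -87.5 tilt 42.7 f [-0.1  0.1 -0.9] t 8.0
w:.3,-.45,.5 world [ 0.3  -0.45  0.5 ] tool [0.0968 0.5128 0.1259] rows 14 each [0.0069 0.0366 0.009 ]
w:.5,-.2,.5 world [ 0.5 -0.2  0.5] tool [ 0.1549  0.2047 -0.1913] rows 9 each [ 0.0172  0.0227 -0.0213]
w:.5,.15,.4 world [0.5  0.15 0.4 ] tool [ 0.3256  0.0319 -0.1596] rows 10 each [ 0.0326  0.0032 -0.016 ]
j:7,235,160 world [0.564 0.256 0.16 ] tool [0.2245 0.1135 0.0981] rows 7 each [0.0321 0.0162 0.014 ]
```

```bash
python3 -m pendant '[[0.007,0.0366,0.009,0],[0.007,0.0366,0.009,0],[0.007,0.0366,0.009,0],[0.007,0.0366,0.009,0],[0.007,0.0366,0.009,0],[0.007,0.0366,0.009,0],[0.007,0.0366,0.009,0]]';python3 -m pendant '[[0.007,0.0366,0.009,0],[0.007,0.0366,0.009,0],[0.007,0.0366,0.009,0],[0.007,0.0366,0.009,0],[0,0,0,-0.1],[0,0,0,-0.1],[0,0,0,-0.12]]'
python3 go.py  w:.5,-.2,.5 w:.5,.15,.4 j:7,235,160
```

```text
time: 8.58
ee_pos: [0.0657, -0.4529, 0.6271]
eef_rot: [0.623, 0.692, -0.31, 0.19]
ft_force: [0.8, -0.6, -0.6]
width: 0.0178
grip_force: 0.0
time: 9.17
ee_pos: [0.1992, -0.4516, 0.5544]
eef_rot: [0.503, 0.784, -0.337, 0.137]
ft_force: [-0.2, 0.8, -0.1]
width: 0.0172
grip_force: 0.0
TCP jig [-188.2 -536.6  554.4] tip jig [-187.9 -544.   546.3] joints [ 1.69 -0.41 -0.68  1.62  0.25  1.29  1.41] tool y az rel jig 29.9 z az -87.5 tilt 42.6 f [-0.2  0.8 -0.1] t 9.1667
w:.5,-.2,.5 world [ 0.5 -0.2  0.5] tool [ 0.0683  0.3534 -0.1648] rows 10 each [ 0.0068  0.0353 -0.0165]
w:.5,.15,.4 world [0.5  0.15 0.4 ] tool [ 0.2993  0.1324 -0.1593] rows 10 each [ 0.0299  0.0132 -0.0159]
j:7,235,160 world [0.564 0.256 0.16 ] tool [0.1774 0.1782 0.0983] rows 7 each [0.0253 0.0255 0.014 ]
```

```bash
python3 -m pendant '[[0,0.01,0,0.1],[0,0.01,0,0.1],[0,0.01,0,0.1],[0,0.01,0,0.11],[0,0.01,0,0.11],[0,0.01,0,0.11],[0,0,0,0]]'
python3 go.py  w:.5,-.2,.5 w:.5,.15,.4 j:7,235,160
```

```text
time: 9.75
ee_pos: [0.2578, -0.4466, 0.5405]
eef_rot: [0.724, 0.587, -0.276, 0.236]
ft_force: [0.5, 0.8, 0.6]
width: 0.0176
grip_force: 0.0
TCP jig [-132.3 -518.4  540.5] tip jig [-131.9 -525.9  532.4] joints [ 1.9  -0.41 -0.92  1.58  0.21  1.29  0.71] tool y az rel jig 1.5 z az -87.4 tilt 42.6 f [0.5 0.8 0.6] t 9.75
w:.5,-.2,.5 world [ 0.5 -0.2  0.5] tool [ 0.2432  0.1871 -0.1642] rows 9 each [ 0.027   0.0208 -0.0182]
w:.5,.15,.4 world [0.5  0.15 0.4 ] tool [ 0.3192 -0.0719 -0.1595] rows 10 each [ 0.0319 -0.0072 -0.016 ]
j:7,235,160 world [0.564 0.256 0.16 ] tool [0.2487 0.0371 0.0982] rows 7 each [0.0355 0.0053 0.014 ]
```

```bash
python3 -m pendant '[[0.027,0.021,-0.018,0],[0.027,0.021,-0.018,0],[0.027,0.021,-0.018,0],[0.027,0.021,-0.018,0],[0.027,0.021,-0.018,0]]'
python3 go.py  w:.5,-.2,.5 w:.5,.15,.4 j:7,235,160
```

```text
time: 10.17
ee_pos: [0.3914, -0.3091, 0.5167]
eef_rot: [0.721, 0.589, -0.278, 0.235]
ft_force: [0.4, -0.8, 0.2]
width: 0.0176
grip_force: 0.0
TCP jig [ -33.3 -354.3  516.7] tip jig [ -33.  -361.8  508.6] joints [ 1.9  -0.46 -1.26  1.5   0.23  1.46  0.41] tool y az rel jig 1.8 z az -87.5 tilt 42.7 f [ 0.4 -0.8  0.2] t 10.1667
w:.5,-.2,.5 world [ 0.5 -0.2  0.5] tool [ 0.1062  0.085  -0.0739] rows 4 each [ 0.0265  0.0213 -0.0185]
w:.5,.15,.4 world [0.5  0.15 0.4 ] tool [ 0.3197 -0.0695 -0.1595] rows 10 each [ 0.032  -0.0069 -0.016 ]
j:7,235,160 world [0.564 0.256 0.16 ] tool [0.2484 0.0394 0.098 ] rows 7 each [0.0355 0.0056 0.014 ]
```

```bash
python3 -m pendant '[[0.027,0.021,-0.018,0],[0.027,0.021,-0.018,0],[0.027,0.021,-0.018,0],[0.027,0.012,-0.018,0]]'
python3 go.py  w:.5,.15,.4 j:7,235,160
```

```text
time: 10.5
ee_pos: [0.4599, -0.2006, 0.4996]
eef_rot: [0.72, 0.593, -0.267, 0.243]
ft_force: [0.7, 0.0, 0.6]
width: 0.0174
grip_force: 0.0
TCP jig [   8.9 -233.2  499.6] tip jig [   9.5 -240.6  491.4] joints [ 1.9  -0.5  -1.47  1.42  0.21  1.57  0.22] tool y az rel jig 2.7 z az -85.2 tilt 42.3 f [0.7 0.  0.6] t 10.5
w:.5,.15,.4 world [0.5  0.15 0.4 ] tool [ 0.327  -0.0267 -0.1638] rows 10 each [ 0.0327 -0.0027 -0.0164]
j:7,235,160 world [0.564 0.256 0.16 ] tool [0.2479 0.0361 0.1007] rows 7 each [0.0354 0.0052 0.0144]
```

```bash
cat > kin.py <<'E'
import numpy as np
from scipy.spatial.transform import Rotation as R
D=[([1.31638292,.3321736,-.06471534,1.46009138,.02161787,1.34992557,-.08853889],[.14361343,-.60829361,.23359618],[.99329,.11564,0,0]),
([1.59368642,.409257,.08842964,1.04441486,-.0313797,1.68021929,.3223241],[-.0998,-.6626,.3876],[.994,.111,-.003,.004]),
([1.62921598,.98387625,.76640053,.21838993,-.72373308,2.00291146,.3777945],[-.1474,-.7967,.3808],[.996,.085,.018,.001]),
([1.62049691,1.07907655,1.30510699,.1611764,-1.26740087,2.05777901,.36380235],[-.1298,-.8026,.3598],[.996,.08,.023,-.016]),
([1.636,.729,.396,.456,-.334,2.057,.38],[-.1533,-.7024,.4545],[.996,.075,.033,-.029]),
([1.665,.556,.239,.502,-.201,2.058,.348],[-.1476,-.6559,.5457],[.997,.075,.019,.023]),
([1.583,.383,.327,.438,-.222,2.058,.309],[-.1192,-.6009,.6876],[.988,.069,-.013,.138]),
([1.764,.341,.383,.249,-.364,2.058,.402],[-.1852,-.5475,.7974],[.965,.064,-.047,.25]),
([1.975,.232,.303,.209,-.428,2.058,.473],[-.223,-.4554,.8732],[.943,.059,-.075,.32]),
([2.248,.186,.121,.197,-.469,2.058,.535],[-.2534,-.3949,.9032],[.93,.055,-.091,.351]),
([1.94,-.26,-.02,1.14,-.12,1.53,.62],[-.1703,-.4565,.7522],[.921,.146,-.12,.34]),
([1.73,-.27,.1,1.14,-.03,1.53,1.94],[-.1717,-.4561,.7562],[.621,.694,-.311,.189]),
([1.69,-.41,-.68,1.62,.25,1.29,1.41],[.1992,-.4516,.5544],[.503,.784,-.337,.137]),
([1.9,-.41,-.92,1.58,.21,1.29,.71],[.2578,-.4466,.5405],[.724,.587,-.276,.236]),
([1.9,-.46,-1.26,1.5,.23,1.46,.41],[.3914,-.3091,.5167],[.721,.589,-.278,.235]),
([1.9,-.5,-1.47,1.42,.21,1.57,.22],[.4599,-.2006,.4996],[.72,.593,-.267,.243])]
def fk(q,P,sg):
    # P: per-link offsets (x,z) after each pitch pair, yaw0, tool rot
    h0x,h0z,ax,az,bx,bz,cx,cz,y0,y7=P
    r1=R.from_euler('z',sg[0]*q[0]+y0)*R.from_euler('y',q[1])
    p0=R.from_euler('z',sg[0]*q[0]+y0).apply([h0x,0,0])+[0,0,h0z]
    r2=r1*R.from_euler('z',sg[1]*q[2]); p=p0+r2.apply([ax,0,az])
    r3=r2*R.from_euler('y',q[3])*R.from_euler('z',sg[2]*q[4]); p=p+r3.apply([bx,0,bz])
    r4=r3*R.from_euler('y',q[5]); p=p+r4.apply([cx,0,cz])
    return p,r4*R.from_euler('z',sg[3]*q[6]+y7)
if __name__=="__main__":
    from scipy.optimize import least_squares
    import itertools
    best=[]
    def res(P,sg):
        o=[]
        for q,x,e in D:
            p,r=fk(q,P,sg);o+=list((p-x))+list(.3*(r.inv()*R.from_quat(e)).as_rotvec())
        return np.array(o)
    for sg in itertools.product([-1,1],repeat=4):
      for y7 in(0,1.57,3.14,-1.57):
        s=least_squares(res,[0,.35,0,.4,0,.4,0,.2,0,y7],args=(sg,),loss="soft_l1",f_scale=.01);best.append((s.cost,sg,s.x))
    best.sort(key=lambda b:b[0])
    for b in best[:2]:print(b[0],b[1],np.round(b[2],3))
    print(np.abs(res(best[0][2],best[0][1]).reshape(-1,6)).max(1).round(4));np.savez("kin.npz",P=best[0][2],sg=best[0][1])
E
timeout 500 python3 kin.py
```

```text
0.001587172563748635 (-1, -1, -1, -1) [ 0.013  0.256  0.007  0.447  0.003  0.486  0.015  0.317 -0.06   1.518]
0.0015871725637486736 (-1, -1, -1, -1) [ 0.013  0.256  0.007  0.447  0.003  0.486  0.015  0.317 -0.06   1.518]
[0.015  0.0119 0.0124 0.0253 0.0063 0.0079 0.0083 0.0085 0.0109 0.0114
 0.016  0.021  0.0102 0.0144 0.0113 0.0115]
```

```bash
cat > ik.py <<'E'
import numpy as np
from kin import fk
from go import j2w,p
from scipy.optimize import least_squares
from scipy.spatial.transform import Rotation as R
k=np.load("kin.npz");P,sg=k["P"],k["sg"]
lo=np.array([-2.6,-.5,-1.47,.16,-1.27,.06,-2.6]);hi=np.array([2.6,2.12,1.34,2.42,4.41,2.06,2.6])
def target(tilt,az,flip=0,roll=0):
    t=np.radians(tilt);a=np.radians(az)+p[2];z=np.array([np.sin(t)*np.cos(a),np.sin(t)*np.sin(a),-np.cos(t)])
    y=np.cross([0,0,1],z);y/=np.linalg.norm(y);y*= -1 if flip else 1   # y ~ jig +x for az -90
    return R.from_matrix(np.c_[np.cross(y,z),y,z])
def solve(pos,rot,q0,reg=0):
    f=lambda q:np.r_[(fk(q,P,sg)[0]-pos),.3*(fk(q,P,sg)[1].inv()*rot).as_rotvec(),reg*(q-q0)]
    s=least_squares(f,np.clip(q0,lo+1e-3,hi-1e-3),bounds=(lo,hi));return s.x,np.abs(f(s.x)[:6]).max()
if __name__=="__main__":
    rng=np.random.default_rng(0)
    for fl in(0,1):
      for nm,jp in(("home",(5,-30,45)),("start",(5,190,60)),("hover",(5,230,160))):
        rot=target(42.6,-90,fl);S=[]
        for _ in range(60):
            q,e=solve(j2w(jp),rot,rng.uniform(lo,hi))
            if e<.002:S.append(q)
        S=np.array(S);print(fl,nm,len(S));
        if len(S):
            S=S[np.argsort(S[:,2])];print(S[::max(1,len(S)//7)].round(2))
E
timeout 500 python3 ik.py
```

```text
0 home 42
[[ 0.42  1.08 -1.23  1.79  1.28  1.9  -1.41]
 [ 0.18  0.76 -0.8   1.79  1.    1.58 -1.26]
 [ 0.03  0.67 -0.58  1.79  0.89  1.48 -1.19]
 [-0.04  0.65 -0.5   1.79  0.84  1.45 -1.16]
 [-0.43  0.59 -0.    1.79  0.62  1.3  -0.99]
 [-0.72  0.62  0.38  1.78  0.44  1.22 -0.83]
 [-1.    0.74  0.76  1.78  0.18  1.16 -0.62]]
0 start 45
[[-0.03  1.22 -1.21  1.35  1.25  2.06 -1.46]
 [-0.21  0.97 -0.77  1.34  0.92  1.82 -1.32]
 [-0.37  0.87 -0.48  1.34  0.74  1.71 -1.22]
 [-0.49  0.84 -0.3   1.34  0.64  1.65 -1.15]
 [-0.61  0.82 -0.11  1.34  0.53  1.61 -1.08]
 [-0.72  0.82  0.07  1.34  0.43  1.57 -1.01]
 [-0.86  0.84  0.3   1.34  0.29  1.54 -0.91]
 [-1.18  1.02  0.88  1.33 -0.12  1.51 -0.61]]
0 hover 39
[[-0.2   0.98 -0.97  1.19  1.    2.05 -1.3 ]
 [-0.29  0.9  -0.76  1.19  0.87  1.96 -1.23]
 [-0.43  0.82 -0.49  1.19  0.72  1.88 -1.14]
 [-0.48  0.8  -0.4   1.19  0.67  1.86 -1.11]
 [-0.6   0.77 -0.19  1.19  0.56  1.81 -1.04]
 [-0.77  0.77  0.11  1.19  0.4   1.76 -0.93]
 [-0.98  0.82  0.47  1.19  0.2   1.71 -0.79]
 [-1.15  0.92  0.83  1.18 -0.03  1.7  -0.63]]
1 home 30
[[ 0.45  1.16 -1.3  
[... 429 characters left out ...]
 1.8   1.84]
 [-0.28  0.92 -0.64  1.34  0.84  1.76  1.86]
 [-0.3   0.91 -0.61  1.34  0.82  1.75  1.88]
 [-0.42  0.86 -0.4   1.34  0.7   1.68  1.95]
 [-0.54  0.83 -0.21  1.34  0.59  1.63  2.02]
 [-0.65  0.82 -0.03  1.34  0.49  1.59  2.09]
 [-0.9   0.85  0.37  1.34  0.25  1.53  2.26]
 [-0.98  0.88  0.49  1.34  0.17  1.52  2.32]]
1 hover 37
[[-0.2   0.99 -0.99  1.19  1.02  2.06  1.83]
 [-0.22  0.96 -0.92  1.19  0.97  2.02  1.85]
 [-0.32  0.87 -0.69  1.19  0.83  1.94  1.93]
 [-0.39  0.84 -0.57  1.19  0.76  1.9   1.97]
 [-0.53  0.79 -0.3   1.19  0.61  1.83  2.06]
 [-0.75  0.77  0.08  1.19  0.42  1.76  2.2 ]
 [-0.85  0.78  0.24  1.19  0.33  1.74  2.26]
 [-1.16  0.93  0.85  1.18 -0.04  1.7   2.52]]
```

```bash
cat > sim.py <<'E'
from ik import *
from bench import r
def run(q,pts,step=.03):
    rot=fk(q,P,sg)[1];x=fk(q,P,sg)[0];out=[]
    for t in pts:
        t=np.array(t,float);n=int(np.ceil(np.linalg.norm(t-x)/step));x0=x
        for i in range(n):
            x=x0+(t-x0)*(i+1)/n
            q,e=solve(x,rot,q,reg=.003)
        out.append((t.tolist(),q.round(2).tolist(),round(e,3)))
    return out
if __name__=="__main__":
    q=np.array(r.read_state()["joint_positions"])
    # validate
    for o in run(np.array([1.73,-.27,.1,1.14,-.03,1.53,1.94]),[(.2,-.45,.55)]):print("val",o)
    H=j2w((7,235,160))
    for nm,pts in {"direct":[(.5,.15,.4),H],"out":[(.6,-.3,.35),(.7,0,.35),H],"back":[(.26,-.45,.54),(0,-.55,.55),(-.1,-.75,.4),(.25,-.7,.4),(.5,-.45,.4),(.6,-.2,.4),H],
     "back2":[(.26,-.45,.54),(.2,-.65,.4),(.45,-.5,.4),(.6,-.2,.4),H],"low":[(.4,-.4,.4),(.5,-.45,.35),(.6,-.2,.4),H]}.items():
        for o in run(q,pts):print(nm,o)
E
timeout 550 python3 sim.py
```

```text
val ([0.2, -0.45, 0.55], [1.77, -0.44, -0.7, 1.63, 0.19, 1.28, 1.15], np.float64(0.0))
direct ([0.5, 0.15, 0.4], [1.24, -0.5, -1.47, 1.55, 0.09, 1.65, -0.33], np.float64(0.061))
direct ([0.563879512436702, 0.25586370484511817, 0.16], [1.06, -0.5, -1.47, 1.91, -0.1, 1.16, -0.47], np.float64(0.131))
out ([0.6, -0.3, 0.35], [1.94, -0.5, -1.47, 1.69, 0.08, 1.04, 0.25], np.float64(0.078))
out ([0.7, 0.0, 0.35], [1.54, -0.5, -1.47, 1.63, 0.02, 1.19, -0.06], np.float64(0.128))
out ([0.563879512436702, 0.25586370484511817, 0.16], [1.06, -0.5, -1.47, 1.91, -0.1, 1.16, -0.47], np.float64(0.131))
back ([0.26, -0.45, 0.54], [1.71, -0.35, -0.81, 1.59, 0.29, 1.29, 0.66], np.float64(0.0))
back ([0.0, -0.55, 0.55], [1.71, -0.32, -0.24, 1.64, 0.11, 1.1, 1.25], np.float64(0.0))
back ([-0.1, -0.75, 0.4], [1.77, 0.12, -0.18, 1.56, 0.15, 0.74, 1.33], np.float64(0.0))
back ([0.25, -0.7, 0.4], [1.26, 0.2, -0.37, 1.49, 0.69, 1.01, 0.49], np.float64(0.0))
back ([0.5, -0.45, 0.4], [0.79, 0.28, -0.56, 1.43, 0.89, 1.44, -0.05], np.float64(0.0))
back ([0.6, -0.2, 0.4], [0.38, 0.42, -0.66, 1.29, 0.94, 1.79, -0.39
[... 291 characters left out ...]
, 0.51], np.float64(0.0))
back2 ([0.45, -0.5, 0.4], [1.22, 0.31, -0.97, 1.48, 0.99, 1.43, -0.03], np.float64(0.0))
back2 ([0.6, -0.2, 0.4], [0.57, 0.51, -0.99, 1.29, 1.09, 1.89, -0.45], np.float64(0.0))
back2 ([0.563879512436702, 0.25586370484511817, 0.16], [-0.23, 0.96, -0.92, 1.19, 0.98, 2.02, -1.26], np.float64(0.0))
low ([0.4, -0.4, 0.4], [2.12, -0.41, -1.47, 1.67, 0.27, 1.18, 0.33], np.float64(0.0))
low ([0.5, -0.45, 0.35], [2.21, -0.5, -1.47, 1.72, 0.04, 0.93, 0.47], np.float64(0.053))
low ([0.6, -0.2, 0.4], [1.81, -0.5, -1.47, 1.59, 0.12, 1.25, 0.14], np.float64(0.07))
low ([0.563879512436702, 0.25586370484511817, 0.16], [1.06, -0.5, -1.47, 1.91, -0.1, 1.16, -0.47], np.float64(0.131))
```

```bash
python3 go.py w:.26,-.45,.54 w:0,-.55,.55 w:-.1,-.75,.4 w:.25,-.7,.4 w:.5,-.45,.4 w:.6,-.2,.4 w:.6,.1,.4 j:7,235,160
```

```text
TCP jig [   8.9 -233.2  499.6] tip jig [   9.5 -240.6  491.4] joints [ 1.9  -0.5  -1.47  1.42  0.21  1.57  0.22] tool y az rel jig 2.7 z az -85.2 tilt 42.3 f [0.7 0.  0.6] t 10.5
w:.26,-.45,.54 world [ 0.26 -0.45  0.54] tool [-0.2385 -0.1505  0.1556] rows 9 each [-0.0265 -0.0167  0.0173]
w:0,-.55,.55 world [ 0.   -0.55  0.55] tool [-0.1192 -0.2374  0.0845] rows 7 each [-0.017  -0.0339  0.0121]
w:-.1,-.75,.4 world [-0.1  -0.75  0.4 ] tool [-0.0593 -0.0673  0.2539] rows 7 each [-0.0085 -0.0096  0.0363]
w:.25,-.7,.4 world [ 0.25 -0.7   0.4 ] tool [ 0.0902  0.3352 -0.0674] rows 9 each [ 0.01    0.0372 -0.0075]
w:.5,-.45,.4 world [ 0.5  -0.45  0.4 ] tool [ 0.2195  0.201  -0.1908] rows 9 each [ 0.0244  0.0223 -0.0212]
w:.6,-.2,.4 world [ 0.6 -0.2  0.4] tool [ 0.1964  0.0535 -0.1763] rows 7 each [ 0.0281  0.0076 -0.0252]
w:.6,.1,.4 world [0.6 0.1 0.4] tool [ 0.2172 -0.0538 -0.1998] rows 8 each [ 0.0271 -0.0067 -0.025 ]
j:7,235,160 world [0.564 0.256 0.16 ] tool [ 0.2686 -0.0712  0.0772] rows 8 each [ 0.0336 -0.0089  0.0096]
```

```bash
python3 -m pendant '[[-0.03,-0.019,0.0195,0],[-0.03,-0.019,0.0195,0],[-0.03,-0.019,0.0195,0],[-0.03,-0.019,0.0195,0],[-0.03,-0.019,0.0195,0],[-0.03,-0.019,0.0195,0],[-0.03,-0.019,0.0195,0],[-0.03,-0.019,0.0195,0]]' | head -2
python3 -m pendant '[[-0.017,-0.034,0.012,0],[-0.017,-0.034,0.012,0],[-0.017,-0.034,0.012,0],[-0.017,-0.034,0.012,0],[-0.017,-0.034,0.012,0],[-0.017,-0.034,0.012,0],[-0.017,-0.034,0.012,0]]' | head -2
python3 -m pendant '[[-0.0085,-0.0096,0.0363,0],[-0.0085,-0.0096,0.0363,0],[-0.0085,-0.0096,0.0363,0],[-0.0085,-0.0096,0.0363,0],[-0.0085,-0.0096,0.0363,0],[-0.0085,-0.0096,0.0363,0],[-0.0085,-0.0096,0.0363,0]]'|head -2
python3 go.py w:.25,-.7,.4 w:.5,-.45,.4 w:.6,-.2,.4 w:.6,.1,.4 j:7,235,160
```

```text
time: 11.17
ee_pos: [0.2564, -0.4521, 0.5407]
time: 11.75
ee_pos: [-0.0048, -0.5505, 0.5509]
time: 12.33
ee_pos: [-0.1035, -0.7518, 0.3994]
TCP jig [-415.2 -897.5  399.4] tip jig [-414.6 -904.9  391.3] joints [ 1.69  0.09 -0.08  1.59  0.12  0.73  1.37] tool y az rel jig 2.8 z az -85.3 tilt 42.3 f [ 0.6 -0.4  0.4] t 12.3333
w:.25,-.7,.4 world [ 0.25 -0.7   0.4 ] tool [ 0.0906  0.3385 -0.0697] rows 9 each [ 0.0101  0.0376 -0.0077]
w:.5,-.45,.4 world [ 0.5  -0.45  0.4 ] tool [ 0.2189  0.2014 -0.1911] rows 9 each [ 0.0243  0.0224 -0.0212]
w:.6,-.2,.4 world [ 0.6 -0.2  0.4] tool [ 0.1962  0.0539 -0.1763] rows 7 each [ 0.028   0.0077 -0.0252]
w:.6,.1,.4 world [0.6 0.1 0.4] tool [ 0.2173 -0.0534 -0.1998] rows 8 each [ 0.0272 -0.0067 -0.025 ]
j:7,235,160 world [0.564 0.256 0.16 ] tool [ 0.2689 -0.0704  0.0772] rows 8 each [ 0.0336 -0.0088  0.0096]
```

Matches the model. Continue round the base.

```bash
python3 -m pendant '[[0.01,0.038,-0.0075,0],[0.01,0.038,-0.0075,0],[0.01,0.038,-0.0075,0],[0.01,0.038,-0.0075,0],[0.01,0.038,-0.0075,0],[0.01,0.038,-0.0075,0],[0.01,0.038,-0.0075,0],[0.01,0.038,-0.0075,0]]' | head -2
python3 -m pendant '[[0.0243,0.0224,-0.0212,0],[0.0243,0.0224,-0.0212,0],[0.0243,0.0224,-0.0212,0],[0.0243,0.0224,-0.0212,0],[0.0243,0.0224,-0.0212,0],[0.0243,0.0224,-0.0212,0],[0.0243,0.0224,-0.0212,0],[0.0243,0.0224,-0.0212,0]]' | head -2
python3 go.py w:.5,-.45,.4 w:.6,-.2,.4 w:.6,.1,.4 j:7,235,160
```

```text
time: 13.0
ee_pos: [0.216, -0.7068, 0.4011]
time: 13.67
ee_pos: [0.438, -0.4845, 0.4014]
TCP jig [  51.8 -514.6  401.4] tip jig [  52.4 -522.   393.3] joints [ 0.92  0.15 -0.56  1.54  0.82  1.36  0.04] tool y az rel jig 2.8 z az -85.3 tilt 42.4 f [-0.1 -0.9 -0.1] t 13.6667
w:.5,-.45,.4 world [ 0.5  -0.45  0.4 ] tool [ 0.0353  0.0548 -0.0281] rows 2 each [ 0.0176  0.0274 -0.014 ]
w:.6,-.2,.4 world [ 0.6 -0.2  0.4] tool [ 0.196   0.0538 -0.1766] rows 7 each [ 0.028   0.0077 -0.0252]
w:.6,.1,.4 world [0.6 0.1 0.4] tool [ 0.2171 -0.0535 -0.2001] rows 8 each [ 0.0271 -0.0067 -0.025 ]
j:7,235,160 world [0.564 0.256 0.16 ] tool [ 0.2689 -0.0704  0.0769] rows 8 each [ 0.0336 -0.0088  0.0096]
```

```bash
python3 -m pendant '[[0.0176,0.0274,-0.014,0],[0.0176,0.0274,-0.014,0],[0.028,0.0077,-0.0252,0],[0.028,0.0077,-0.0252,0],[0.028,0.0077,-0.0252,0],[0.028,0.0077,-0.0252,0],[0.028,0.0077,-0.0252,0],[0.028,0.0077,-0.0252,0]]' 0.25 | head -2
python3 -m pendant '[[0.028,0.0077,-0.0252,0],[0.0271,-0.0067,-0.025,0],[0.0271,-0.0067,-0.025,0],[0.0271,-0.0067,-0.025,0],[0.0271,-0.0067,-0.025,0],[0.0271,-0.0067,-0.025,0],[0.0271,-0.0067,-0.025,0],[0.0271,-0.0067,-0.025,0]]' | head -2
python3 -m pendant '[[0.0271,-0.0067,-0.025,0.03],[0,0,0,0.035],[0,0,0,0]]'
python3 go.py j:7,235,160 j:7,195,45
```

```text
time: 14.33
ee_pos: [0.5856, -0.2359, 0.4001]
time: 15.0
ee_pos: [0.6001, 0.051, 0.399]
time: 15.25
ee_pos: [0.6002, 0.0805, 0.3988]
eef_rot: [0.734, 0.574, -0.262, 0.25]
ft_force: [0.3, -1.5, 0.2]
width: 0.0217
grip_force: 0.0
TCP jig [ 82.   72.4 398.8] tip jig [ 82.7  65.  390.6] joints [-0.33  0.51 -0.31  1.07  0.74  2.05 -0.69] tool y az rel jig 0.6 z az -85.2 tilt 42.5 f [ 0.3 -1.5  0.2] t 15.25
j:7,235,160 world [0.564 0.256 0.16 ] tool [ 0.2779 -0.0893  0.0623] rows 8 each [ 0.0347 -0.0112  0.0078]
j:7,195,45 world [0.555 0.217 0.045] tool [ 0.0477 -0.0081  0.1117] rows 4 each [ 0.0119 -0.002   0.0279]
```

```bash
python3 -m pendant '[[0.0347,-0.0112,0.0078,0],[0.0347,-0.0112,0.0078,0],[0.0347,-0.0112,0.0078,0],[0.0347,-0.0112,0.0078,0],[0.0347,-0.0112,0.0078,0],[0.0347,-0.0112,0.0078,0],[0.0347,-0.0112,0.0078,0],[0.0347,-0.0112,0.0078,0]]' | head -2
python3 go.py j:7,190,45
python3 - <<'E'
from h import *
from go import j2w,w2j
for n in("top","scene"):
    c=r.camera(n);im=c["img"][:,:,::-1].copy()
    u,v=w2px(c,[j2w((0,100,30))])[0].astype(int);a=im[max(0,v-75):v+75,max(0,u-100):u+100];cv2.imwrite(f"pics/{n}1.png",cv2.resize(a,None,fx=4,fy=4,interpolation=cv2.INTER_CUBIC));print(max(0,u-100),max(0,v-75))
E
```

```text
time: 15.92
ee_pos: [0.5653, 0.2519, 0.1596]
TCP jig [  9.3 231.4 159.6] tip jig [  9.9 224.  151.5] joints [-0.52  0.79 -0.37  1.16  0.65  1.89 -1.13] tool y az rel jig 0.2 z az -85.6 tilt 42.4 f [ 1.  -0.2  0.7] t 15.9167
j:7,190,45 world [0.554 0.212 0.045] tool [ 0.0462 -0.0101  0.1124] rows 4 each [ 0.0115 -0.0025  0.0281]
145 155
220 154
```

View pics/scene1.png

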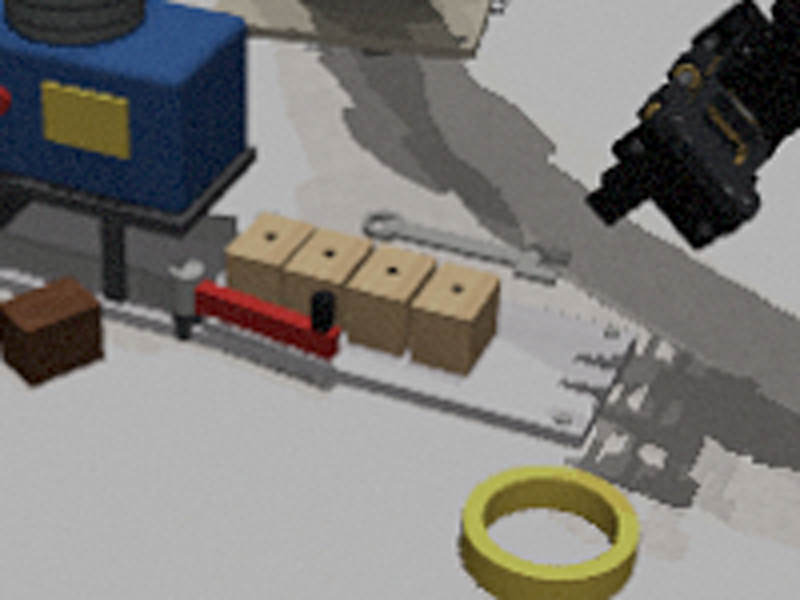

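```bash
python3 -m pendant '[[0.0115,-0.002,0.0281,0],[0.0115,-0.002,0.0281,0],[0.0115,-0.002,0.0281,0],[0.0115,-0.002,0.0281,0],[0,0,0,0]]' | head -2
python3 go.py j:7,185,34 j:7,165,34 j:7,65,34
```

```text
time: 16.43
ee_pos: [0.5544, 0.2068, 0.0425]
TCP jig [  8.9 185.1  42.5] tip jig [  9.4 177.6  34.5] joints [-0.47  0.84 -0.36  1.33  0.67  1.68 -1.21] tool y az rel jig 0.1 z az -86.0 tilt 42.8 f [ 0.2 -1.3 -0.6] t 16.4333
j:7,185,34 world [0.553 0.207 0.034] tool [ 0.0056 -0.0024  0.0062] rows 1 each [ 0.0056 -0.0024  0.0062]
j:7,165,34 world [0.548 0.188 0.034] tool [-0.0147 -0.      0.0135] rows 1 each [-0.0147 -0.      0.0135]
j:7,65,34 world [0.525 0.09  0.034] tool [-0.0736 -0.0002  0.0677] rows 3 each [-0.0245 -0.0001  0.0226]
```

View pics/top1.png

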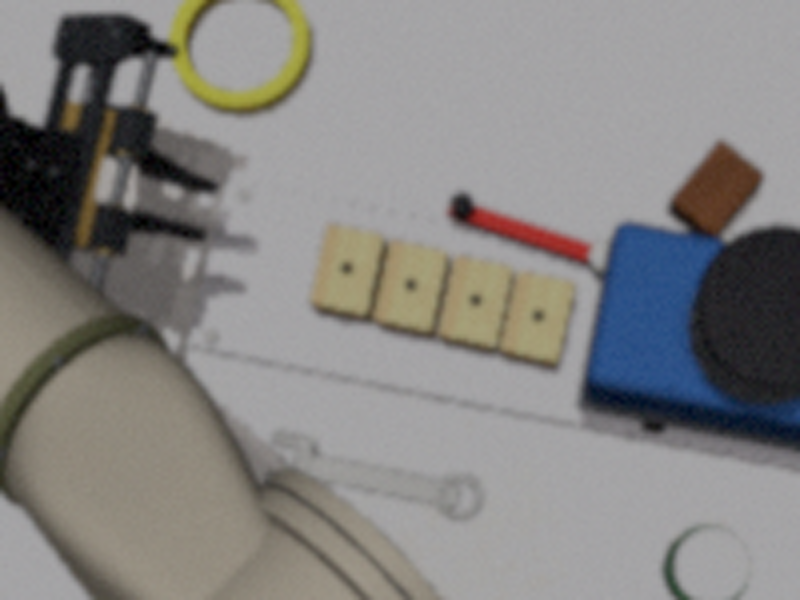

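Run:
```python
from h import *
from go import j2w,w2j
s=r.read_state();M=R.from_quat(s["eef_rot"]).as_matrix();p=s["ee_pos"]
w=s["width"]/2;pts=[p+.011*M[:,2]+k*w*M[:,1] for k in(-1,1)]
A=[]
for n,o in(("top",(145,155)),("scene",(220,154))):
    c=r.camera(n);im=c["img"][:,:,::-1].copy();q=w2px(c,pts)
    print(n,q,w2px(c,[j2w((10.3,140.2,57))]))
    u,v=q.mean(0).astype(int);a=cv2.resize(im[v-35:v+35,u-50:u+50],None,fx=6,fy=6,interpolation=cv2.INTER_CUBIC)
    for x in q:cv2.circle(a,tuple(((x-[u-50,v-35]+.5)*6).astype(int)),3,(0,0,255),-1)
    A.append(a)
cv2.imwrite("pics/tip2.png",cv2.resize(np.vstack(A),None,fx=.7,fy=.7))
```

```text
top [[217.81400496 224.35669   ]
 [219.60432943 216.59906959]] [[231.2873784 221.5940351]]
scene [[349.03388686 235.49687127]
 [346.06787574 239.51230771]] [[334.03088764 226.5262325 ]]
```

View pics/tip2.png

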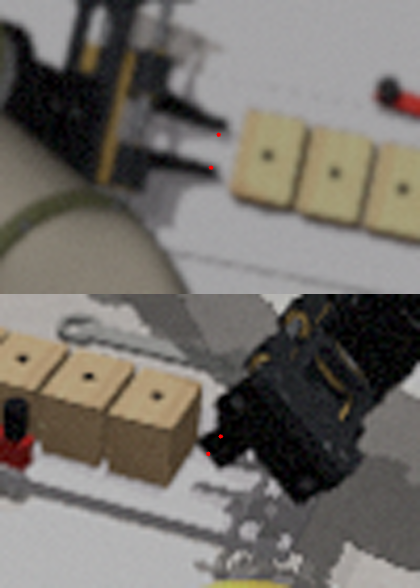

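```bash
python3 -m pendant '[[0.0056,-0.0024,0.0062,0],[-0.0037,0,0.0034,0],[-0.0037,0,0.0034,0],[-0.0037,0,0.0034,0],[-0.0074,0,0.0068,0],[-0.0074,0,0.0068,0],[-0.0074,0,0.0068,0],[-0.0074,0,0.0068,0]]'
python3 -m pendant '[[-0.0074,0,0.0068,0],[-0.0074,0,0.0068,0],[-0.0074,0,0.0068,0],[-0.0074,0,0.0068,0],[0,0,0,0]]'
python3 go.py j:7,65,34
python3 - <<'E'
from h import *
from go import j2w
A=[]
for n in("top","scene"):
    c=r.camera(n);im=c["img"][:,:,::-1].copy();u,v=w2px(c,[j2w((0,30,30))])[0].astype(int)
    A.append(cv2.resize(im[v-40:v+40,u-75:u+75],None,fx=5,fy=3.7*5/5,interpolation=cv2.INTER_CUBIC) if 0 else cv2.resize(im[v-40:v+40,u-75:u+75],None,fx=3.7,fy=3.7,interpolation=cv2.INTER_CUBIC))
cv2.imwrite("pics/p3.png",np.vstack(A))
E
```

```text
time: 17.2
ee_pos: [0.5416, 0.1586, 0.0385]
eef_rot: [0.736, 0.572, -0.261, 0.249]
ft_force: [1.6, 4.4, 3.1]
width: 0.0219
grip_force: 2.2
time: 17.62
ee_pos: [0.5321, 0.1168, 0.0376]
eef_rot: [0.737, 0.571, -0.263, 0.25]
ft_force: [0.2, -0.0, 0.6]
width: 0.0218
grip_force: 0.1
TCP jig [ 7.5 92.4 37.6] tip jig [ 8.1 85.  29.5] joints [-0.36  0.72 -0.35  1.56  0.69  1.55 -1.2 ] tool y az rel jig 0.1 z az -85.6 tilt 42.5 f [ 0.2 -0.   0.6] t 17.6167
j:7,65,34 world [0.525 0.09  0.034] tool [-0.0178 -0.0008  0.0211] rows 1 each [-0.0178 -0.0008  0.0211]
```

View pics/p3.png

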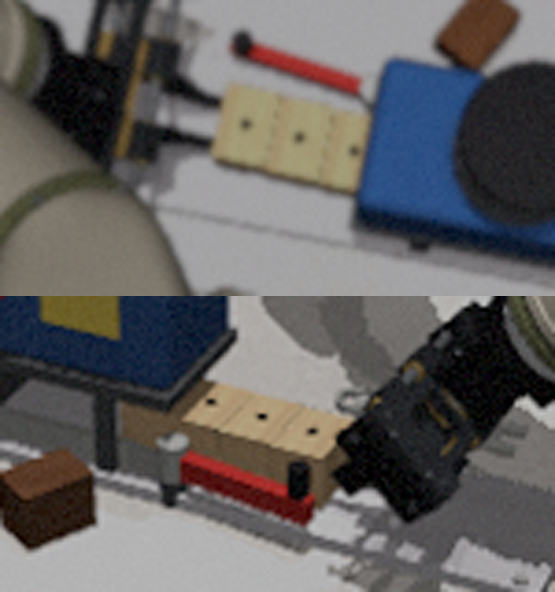

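```bash
python3 -m pendant '[[-0.0074,0,0.0068,0],[-0.0074,0,0.007,0],[-0.0074,0,0.007,0],[-0.004,0,0.004,0],[0,0,0,0],[0.005,0,-0.0045,0]]'
python3 go.py j:34,63,36 j:60,60,36 j:87,52,36
```

```text
time: 18.22
ee_pos: [0.5258, 0.0891, 0.037]
eef_rot: [0.737, 0.571, -0.263, 0.25]
ft_force: [-0.6, -0.0, -0.3]
width: 0.0217
grip_force: 0.0
TCP jig [ 7.7 64.  37. ] tip jig [ 8.2 56.5 28.9] joints [-0.33  0.69 -0.34  1.62  0.7   1.52 -1.19] tool y az rel jig 0.1 z az -85.6 tilt 42.5 f [-0.6 -0.  -0.3] t 18.2167
j:34,63,36 world [0.551 0.082 0.036] tool [0.0011 0.0262 0.0027] rows 1 each [0.0011 0.0262 0.0027]
j:60,60,36 world [0.576 0.073 0.036] tool [-0.0011  0.0259  0.0034] rows 1 each [-0.0011  0.0259  0.0034]
j:87,52,36 world [0.6   0.06  0.036] tool [-0.0047  0.0269  0.0068] rows 1 each [-0.0047  0.0269  0.0068]
```

```bash
python3 -m pendant '[[0,0.0105,0.001,0],[0,0.0105,0.001,0],[0,0.0105,0.001,0],[0,0.0105,0.001,0],[0,0.0105,0.001,0],[-0.0016,0.009,0.0023,0],[-0.0016,0.009,0.0023,0],[-0.0016,0.009,0.0023,0]]'
python3 go.py
python3 - <<'E'
from h import *
from go import j2w
A=[]
for n in("top","scene"):
    c=r.camera(n);im=c["img"][:,:,::-1].copy();u,v=w2px(c,[j2w((40,30,30))])[0].astype(int)
    A.append(cv2.resize(im[v-40:v+40,u-75:u+75],None,fx=3.7,fy=3.7,interpolation=cv2.INTER_CUBIC))
cv2.imwrite("pics/p4.png",np.vstack(A))
E
```

```text
time: 18.88
ee_pos: [0.5999, 0.0626, 0.036]
eef_rot: [0.736, 0.572, -0.263, 0.247]
ft_force: [-39.0, 20.2, 12.5]
width: 0.0216
grip_force: 21.1
TCP jig [85.8 54.9 36. ] tip jig [86.3 47.5 27.9] joints [-0.29  0.78 -0.3   1.45  0.74  1.54 -1.07] tool y az rel jig 0.1 z az -85.9 tilt 42.4 f [-39.   20.2  12.5] t 18.8833
```

View pics/p4.png

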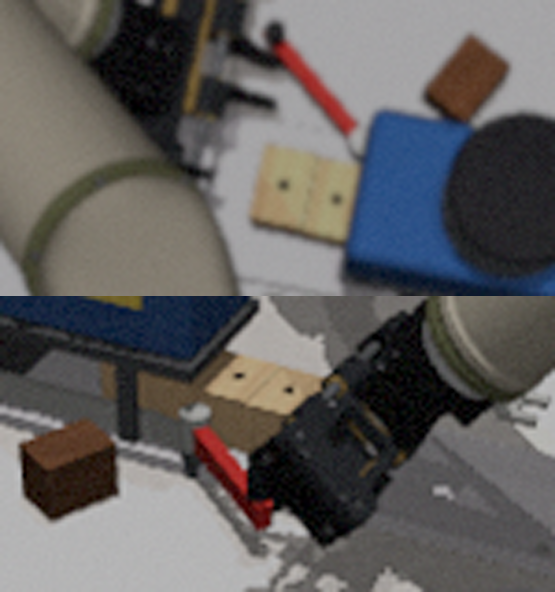

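```bash
python3 -m pendant '[[0.002,-0.012,-0.002,0],[0.004,-0.02,-0.004,0],[0,-0.02,0,0],[0,-0.02,0,0],[0,-0.01,0,0],[0,0,0,0]]'
python3 go.py j:3,60,35 j:3,0,34 j:3,-20,34
```

```text
time: 19.48
ee_pos: [0.5221, 0.0896, 0.0314]
eef_rot: [0.735, 0.573, -0.262, 0.249]
ft_force: [0.5, -0.5, -0.5]
width: 0.0219
grip_force: 0.0
TCP jig [ 3.9 63.6 31.4] tip jig [ 4.5 56.2 23.3] joints [-0.33  0.69 -0.34  1.63  0.7   1.51 -1.2 ] tool y az rel jig 0.4 z az -85.4 tilt 42.4 f [ 0.5 -0.5 -0.5] t 19.4833
j:3,60,35 world [0.52  0.086 0.035] tool [-0.0051 -0.0007 -0.0003] rows 1 each [-0.0051 -0.0007 -0.0003]
j:3,0,34 world [0.507 0.028 0.034] tool [-0.0438 -0.0005  0.041 ] rows 2 each [-0.0219 -0.0002  0.0205]
j:3,-20,34 world [0.502 0.008 0.034] tool [-0.0148 -0.0001  0.0134] rows 1 each [-0.0148 -0.0001  0.0134]
```

```bash
python3 -m pendant '[[-0.005,-0.0007,0,0],[-0.0073,0,0.0067,0],[-0.0073,0,0.0067,0],[-0.0073,0,0.0067,0],[-0.0073,0,0.0067,0],[-0.0073,0,0.0067,0]]'
python3 go.py; python3 -m pendant '[[-0.0073,0,0.0067,0],[-0.0037,0,0.0034,0],[-0.0037,0,0.0034,0],[-0.0037,0,0.0034,0]]'
python3 go.py j:3,-20,34 j:3,-26,34
```

```text
time: 19.98
ee_pos: [0.5109, 0.0357, 0.0348]
eef_rot: [0.737, 0.572, -0.261, 0.249]
ft_force: [1.9, 5.4, 4.0]
width: 0.0212
grip_force: 2.4
TCP jig [ 5.1  8.6 34.8] tip jig [ 5.7  1.2 26.7] joints [-0.26  0.63 -0.33  1.73  0.72  1.45 -1.17] tool y az rel jig 0.2 z az -85.5 tilt 42.4 f [1.9 5.4 4. ] t 19.9833
time: 20.32
ee_pos: [0.5051, 0.0124, 0.0344]
eef_rot: [0.736, 0.572, -0.262, 0.249]
ft_force: [1.1, 4.4, 4.1]
width: 0.0217
grip_force: 2.3
TCP jig [  4.8 -15.4  34.4] tip jig [  5.4 -22.8  26.3] joints [-0.23  0.6  -0.32  1.77  0.73  1.42 -1.15] tool y az rel jig 0.3 z az -85.4 tilt 42.4 f [1.1 4.4 4.1] t 20.3167
j:3,-20,34 world [0.502 0.008 0.034] tool [-0.0032 -0.0019  0.0033] rows 1 each [-0.0032 -0.0019  0.0033]
j:3,-26,34 world [0.501 0.003 0.034] tool [-0.0044 -0.      0.004 ] rows 1 each [-0.0044 -0.      0.004 ]
```

```bash
python3 -m pendant '[[-0.0015,0,0.0014,0],[-0.0015,0,0.0014,0],[-0.0015,0,0.0014,0]]' >/dev/null; python3 go.py;  python3 -m pendant '[[-0.0015,0,0.0014,0]]'>/dev/null; python3 go.py;  python3 -m pendant '[[-0.0015,0,0.0014,0]]'>/dev/null; python3 go.py
```

```text
TCP jig [  4.8 -21.1  34.3] tip jig [  5.4 -28.5  26.1] joints [-0.23  0.59 -0.32  1.78  0.73  1.41 -1.15] tool y az rel jig 0.3 z az -85.4 tilt 42.4 f [1.3 4.2 3.1] t 20.5667
TCP jig [  4.8 -23.2  34.2] tip jig [  5.4 -30.6  26.1] joints [-0.23  0.59 -0.32  1.79  0.73  1.41 -1.15] tool y az rel jig 0.3 z az -85.4 tilt 42.4 f [0.7 3.6 3.7] t 20.65
TCP jig [  4.9 -23.8  34.1] tip jig [  5.5 -31.2  26. ] joints [-0.22  0.59 -0.32  1.79  0.73  1.41 -1.15] tool y az rel jig 0.3 z az -85.3 tilt 42.2 f [ 1.4 15.   8.6] t 20.7333
```

```bash
python3 -m pendant '[[-0.0008,0,0.0007,0]]'>/dev/null; python3 go.py;  python3 -m pendant '[[-0.0006,0,0.0005,0]]'>/dev/null; python3 go.py
python3 - <<'E'
from h import *
from go import j2w,w2j
A=[]
for n in("top","scene"):
    c=r.camera(n);im=c["img"][:,:,::-1].copy();u,v=w2px(c,[j2w((10,-20,30))])[0].astype(int)
    A.append(cv2.resize(im[v-33:v+33,u-50:u+50],None,fx=4.5,fy=4.5,interpolation=cv2.INTER_CUBIC));print(n,u-50,v-33)
cv2.imwrite("pics/p5.png",np.vstack(A))
E
```

```text
TCP jig [  4.8 -23.9  34.2] tip jig [  5.4 -31.2  26. ] joints [-0.22  0.59 -0.32  1.79  0.73  1.4  -1.15] tool y az rel jig 0.4 z az -85.3 tilt 42.1 f [ 1.3 15.8  7.5] t 20.8167
TCP jig [  4.8 -23.9  34.2] tip jig [  5.5 -31.2  26.1] joints [-0.22  0.59 -0.32  1.79  0.73  1.4  -1.15] tool y az rel jig 0.4 z az -85.2 tilt 42.1 f [ 1.  17.   8.3] t 20.9
top 239 202
scene 227 187
```

View pics/p5.png

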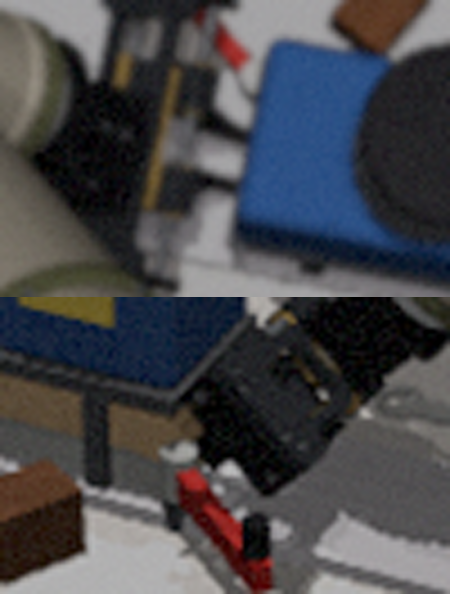

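```bash
python3 -m pendant '[[-0.003,0,0.0027,0]]'>/dev/null; python3 go.py;  python3 -m pendant '[[-0.003,0,0.0027,0]]'>/dev/null; python3 go.py
```

```text
TCP jig [  4.9 -24.5  34.1] tip jig [  5.5 -31.9  25.9] joints [-0.22  0.58 -0.32  1.79  0.73  1.4  -1.14] tool y az rel jig 0.6 z az -85.0 tilt 41.8 f [ 0.4 39.4 17.1] t 21.0833
TCP jig [  4.9 -24.8  34.2] tip jig [  5.6 -32.1  26. ] joints [-0.22  0.58 -0.32  1.8   0.73  1.39 -1.14] tool y az rel jig 0.7 z az -84.7 tilt 41.5 f [ 1.1 52.6 19.3] t 21.1667
```

```bash
python3 -m pendant '[[0.0052,0,-0.0045,0],[0.0045,0,-0.0045,0],[0,0,-0.03,0],[0,0,-0.04,0],[0,0,-0.04,0],[0,0,0,0]]' 0 |head -5
python3 go.py j:5,90,130 j:155,40,130 j:150,28,34
```

```text
time: 21.67
ee_pos: [0.5162, 0.0847, 0.1198]
eef_rot: [0.736, 0.574, -0.258, 0.249]
ft_force: [0.1, 1.0, 0.2]
width: 0.0011
TCP jig [ -0.7  57.5 119.8] tip jig [-1.000e-01  5.020e+01  1.116e+02] joints [-0.31  0.55 -0.37  1.63  0.66  1.61 -1.11] tool y az rel jig 0.5 z az -85.0 tilt 42.1 f [0.1 1.  0.2] t 21.6667
j:5,90,130 world [0.529 0.115 0.13 ] tool [ 0.0176  0.0067 -0.0289] rows 1 each [ 0.0176  0.0067 -0.0289]
j:155,40,130 world [0.664 0.032 0.13 ] tool [-0.031   0.1492  0.0422] rows 4 each [-0.0077  0.0373  0.0105]
j:150,28,34 world [0.656 0.022 0.034] tool [ 0.0548 -0.0119  0.079 ] rows 3 each [ 0.0183 -0.004   0.0263]
```

```bash
python3 -m pendant '[[0.0176,0.0067,-0.0289,0],[-0.0077,0.0373,0.0105,0],[-0.0077,0.0373,0.0105,0],[-0.0077,0.0373,0.0105,0],[-0.0077,0.0373,0.0105,0],[0,0,0,0]]' |head -2
python3 go.py j:150,28,34
python3 - <<'E'
from h import *
from go import j2w,w2j
A=[]
for n in("top","scene"):
    c=r.camera(n);im=c["img"][:,:,::-1].copy();u,v=w2px(c,[j2w((0,-40,30))])[0].astype(int)
    # expected home tail top corner / tail bottom corners, knob at 2.25
    q=w2px(c,[j2w((32,-40,57)),j2w((32,-40,12)),j2w((-24,-40,57)),j2w((116,48,68))])
    a=cv2.resize(im[v-33:v+33,u-50:u+50],None,fx=4.5,fy=4.5,interpolation=cv2.INTER_CUBIC)
    for x in q:cv2.circle(a,tuple(((x-[u-50,v-33]+.5)*4.5).astype(int)),2,(255,0,255),-1)
    A.append(a)
cv2.imwrite("pics/p6.png",np.vstack(A))
E
```

```text
time: 22.17
ee_pos: [0.6657, 0.0176, 0.1248]
TCP jig [160.1  26.  124.8] tip jig [160.6  18.5 116.8] joints [-0.23  0.76 -0.27  1.27  0.77  1.65 -0.88] tool y az rel jig -0.2 z az -85.8 tilt 42.7 f [ 1.5 -1.3 -0.8] t 22.1667
j:150,28,34 world [0.656 0.022 0.034] tool [ 0.0623 -0.0165  0.0649] rows 3 each [ 0.0208 -0.0055  0.0216]
```

View pics/p6.png

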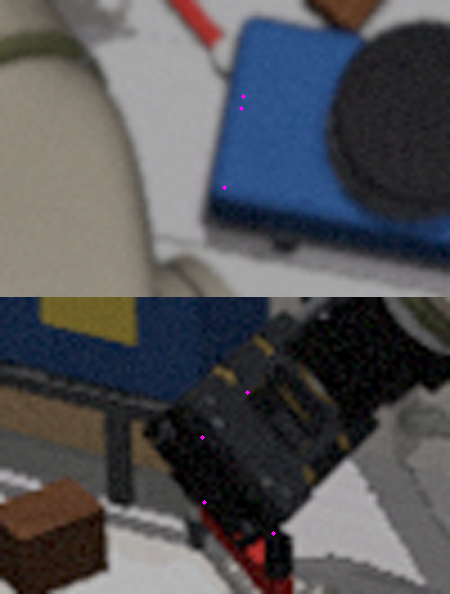

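```bash
python3 -m pendant '[[0.0208,-0.0055,0.0216,0],[0.0208,-0.0055,0.0216,0],[0.0208,-0.0055,0.0216,0],[0,0,0,0]]' |head -4
python3 go.py  j:138,28,34 j:107,47,34 j:73,57,34 j:41,63,34 j:8,53,34 j:-20,27,34 j:-31,5,34 j:-34,-8,34
```

```text
time: 22.6
ee_pos: [0.6485, 0.0323, 0.0282]
eef_rot: [0.734, 0.574, -0.265, 0.247]
ft_force: [-0.9, 0.4, -1.2]
TCP jig [140.   36.4  28.2] tip jig [140.5  29.   20.1] joints [-0.25  0.85 -0.27  1.35  0.78  1.54 -0.99] tool y az rel jig 0.4 z az -85.9 tilt 42.5 f [-0.9  0.4 -1.2] t 22.6
j:138,28,34 world [0.645 0.025 0.034] tool [-0.0102 -0.0017  0.0013] rows 1 each [-0.0102 -0.0017  0.0013]
j:107,47,34 world [0.619 0.05  0.034] tool [ 0.013  -0.0308 -0.0143] rows 1 each [ 0.013  -0.0308 -0.0143]
j:73,57,34 world [0.588 0.068 0.034] tool [ 0.0062 -0.0339 -0.0084] rows 1 each [ 0.0062 -0.0339 -0.0084]
j:41,63,34 world [0.558 0.081 0.034] tool [ 0.0033 -0.0319 -0.0056] rows 1 each [ 0.0033 -0.0319 -0.0056]
j:8,53,34 world [0.524 0.078 0.034] tool [-0.0085 -0.033   0.0051] rows 1 each [-0.0085 -0.033   0.0051]
j:-20,27,34 world [0.491 0.059 0.034] tool [-0.0202 -0.0282  0.0162] rows 1 each [-0.0202 -0.0282  0.0162]
j:-31,5,34 world [0.475 0.04  0.034] tool [-0.0166 -0.0112  0.0143] rows 1 each [-0.0166 -0.0112  0.0143]
j:-34,-8,34 world [0.469 0.028 0.034] tool [-0.0097 -0.0031  0.0086] rows 1 each [-0.0097 -0.0031  0.0086]
```

```bash
python3 -m pendant '[[-0.0102,-0.0017,0.0013,0],[0.0043,-0.0103,-0.0048,0],[0.0043,-0.0103,-0.0048,0],[0.0043,-0.0103,-0.0048,0],[0.0021,-0.0113,-0.0028,0],[0.0021,-0.0113,-0.0028,0],[0.0021,-0.0113,-0.0028,0]]' |head -4
python3 go.py  j:73,57,34 j:41,63,34 j:8,53,34 j:-20,27,34 j:-31,5,34 j:-34,-8,34
```

```text
time: 23.18
ee_pos: [0.5909, 0.0678, 0.0404]
eef_rot: [0.736, 0.572, -0.262, 0.249]
ft_force: [0.0, -0.7, -0.0]
TCP jig [75.8 57.9 40.4] tip jig [76.4 50.5 32.3] joints [-0.29  0.76 -0.31  1.48  0.74  1.54 -1.09] tool y az rel jig 0.3 z az -85.4 tilt 42.4 f [ 0.  -0.7 -0. ] t 23.1833
j:73,57,34 world [0.588 0.068 0.034] tool [ 0.0035 -0.0033  0.0052] rows 1 each [ 0.0035 -0.0033  0.0052]
j:41,63,34 world [0.558 0.081 0.034] tool [ 0.0031 -0.0319 -0.0058] rows 1 each [ 0.0031 -0.0319 -0.0058]
j:8,53,34 world [0.524 0.078 0.034] tool [-0.0088 -0.033   0.0049] rows 1 each [-0.0088 -0.033   0.0049]
j:-20,27,34 world [0.491 0.059 0.034] tool [-0.0204 -0.0281  0.016 ] rows 1 each [-0.0204 -0.0281  0.016 ]
j:-31,5,34 world [0.475 0.04  0.034] tool [-0.0168 -0.0111  0.0142] rows 1 each [-0.0168 -0.0111  0.0142]
j:-34,-8,34 world [0.469 0.028 0.034] tool [-0.0098 -0.0031  0.0086] rows 1 each [-0.0098 -0.0031  0.0086]
```

```bash
python3 -m pendant '[[0.003,-0.003,0.005,0],[0.001,-0.0106,-0.0015,0],[0.001,-0.0106,-0.0015,0],[0.001,-0.0106,-0.0015,0],[-0.0029,-0.011,0.0016,0],[-0.0029,-0.011,0.0016,0],[0,0,0,0]]' |head -4
python3 go.py j:8,53,34 j:-20,27,34 j:-31,5,34 j:-34,-8,34
python3 - <<'E'
from h import *
from go import j2w,w2j
for n in("top","scene"):
    c=r.camera(n)
    im=c["img"].astype(int);m=(im[...,0]>120)&(im[...,1]<70)&(im[...,2]<70);ys,xs=np.nonzero(m);k=(ys>190)&(ys<280)&(xs>200)&(xs<330)
    if k.sum()>3: 
        w=[w2j(x) for x in px2w(c,np.c_[xs[k],ys[k]],.044)];w=np.array(w);print(n,k.sum(),w[:,:2].min(0).round(),w[:,:2].max(0).round())
E
```

```text
time: 23.77
ee_pos: [0.5342, 0.0777, 0.0331]
eef_rot: [0.736, 0.573, -0.262, 0.249]
ft_force: [-0.7, 0.2, 0.3]
TCP jig [18.4 54.7 33.1] tip jig [19.  47.3 25. ] joints [-0.31  0.7  -0.34  1.62  0.71  1.51 -1.17] tool y az rel jig 0.3 z az -85.5 tilt 42.4 f [-0.7  0.2  0.3] t 23.7667
j:8,53,34 world [0.524 0.078 0.034] tool [-0.0023 -0.0104 -0.    ] rows 1 each [-0.0023 -0.0104 -0.    ]
j:-20,27,34 world [0.491 0.059 0.034] tool [-0.0204 -0.0281  0.016 ] rows 1 each [-0.0204 -0.0281  0.016 ]
j:-31,5,34 world [0.475 0.04  0.034] tool [-0.0167 -0.0111  0.0142] rows 1 each [-0.0167 -0.0111  0.0142]
j:-34,-8,34 world [0.469 0.028 0.034] tool [-0.0097 -0.0031  0.0086] rows 1 each [-0.0097 -0.0031  0.0086]
top 102 [ -4. -19.] [48. 46.]
scene 53 [ 12. -21.] [53. 28.]
```

```bash
python3 -m pendant '[[-0.0023,-0.0104,0,0],[-0.0068,-0.0094,0.0054,0],[-0.0068,-0.0094,0.0054,0],[-0.0068,-0.0094,0.0054,0],[-0.0084,-0.0055,0.0071,0],[-0.0084,-0.0055,0.0071,0],[0,0,0,0]]' |head -4
python3 go.py j:-34,-8,34 j:-34,-14,34
```

```text
time: 24.45
ee_pos: [0.4763, 0.038, 0.0341]
eef_rot: [0.737, 0.571, -0.263, 0.249]
ft_force: [0.1, 0.3, 0.2]
TCP jig [-29.1   3.   34.1] tip jig [-28.5  -4.4  26. ] joints [-0.27  0.58 -0.35  1.81  0.7   1.44 -1.21] tool y az rel jig 0.2 z az -85.6 tilt 42.5 f [0.1 0.3 0.2] t 24.45
j:-34,-8,34 world [0.469 0.028 0.034] tool [-0.0083 -0.005   0.0072] rows 1 each [-0.0083 -0.005   0.0072]
j:-34,-14,34 world [0.468 0.023 0.034] tool [-0.0044 -0.      0.004 ] rows 1 each [-0.0044 -0.      0.004 ]
```

```bash
python3 -m pendant '[[-0.004,-0.0025,0.0036,0],[-0.004,-0.0025,0.0036,0],[-0.0015,0,0.0014,0]]' >/dev/null; python3 go.py; python3 -m pendant '[[-0.0015,0,0.0014,0]]' >/dev/null; python3 go.py;python3 -m pendant '[[-0.001,0,0.0009,0]]' >/dev/null; python3 go.py
```

```text
TCP jig [-33.9  -8.3  33.5] tip jig [-33.3 -15.7  25.4] joints [-0.26  0.56 -0.35  1.84  0.7   1.42 -1.21] tool y az rel jig 0.3 z az -85.5 tilt 42.4 f [0.8 0.6 0.1] t 24.7
TCP jig [-33.8  -9.4  33.4] tip jig [-33.2 -16.7  25.3] joints [-0.25  0.56 -0.35  1.84  0.71  1.42 -1.21] tool y az rel jig 0.3 z az -85.4 tilt 42.3 f [0.6 8.5 1.1] t 24.7833
TCP jig [-33.8  -9.5  33.4] tip jig [-33.2 -16.9  25.2] joints [-0.25  0.56 -0.35  1.84  0.71  1.41 -1.21] tool y az rel jig 0.3 z az -85.4 tilt 42.2 f [ 0.1 10.3  3.5] t 24.8667
```

```bash
python3 -m pendant '[[-0.0015,0,0.0013,0]]' >/dev/null; python3 go.py; python3 -m pendant '[[0.006,0,-0.0055,0],[0.007,0,-0.0065,0],[0.015,0,-0.02,0],[0.015,0,-0.035,0],[0.015,0,-0.035,0],[0.015,0,-0.035,0],[0.02,0,-0.03,0],[0,0,0,0]]' |head -4
python3 - <<'E'
from h import *
from go import j2w,w2j
A=[]
for n in("top","scene"):
    c=r.camera(n);im=c["img"][:,:,::-1].copy();u,v=w2px(c,[j2w((0,-20,30))])[0].astype(int)
    q=w2px(c,[j2w((-50,-31,68)),j2w((52,-31,44))])
    a=cv2.resize(im[v-40:v+40,u-65:u+65],None,fx=4.5,fy=4.5,interpolation=cv2.INTER_CUBIC)
    for x in q:cv2.circle(a,tuple(((x-[u-65,v-40]+.5)*4.5).astype(int)),2,(255,0,255),-1)
    A.append(a)
cv2.imwrite("pics/p7.png",cv2.resize(np.vstack(A),None,fx=.8,fy=.8))
E
```

```text
TCP jig [-33.7 -10.   33.4] tip jig [-33.1 -17.3  25.2] joints [-0.25  0.56 -0.35  1.85  0.71  1.41 -1.21] tool y az rel jig 0.4 z az -85.3 tilt 42.1 f [ 0.6 17.   4.4] t 24.95
time: 25.62
ee_pos: [0.5042, 0.2085, 0.0956]
eef_rot: [0.735, 0.575, -0.259, 0.248]
ft_force: [0.5, 0.5, -0.2]
```

View pics/p7.png

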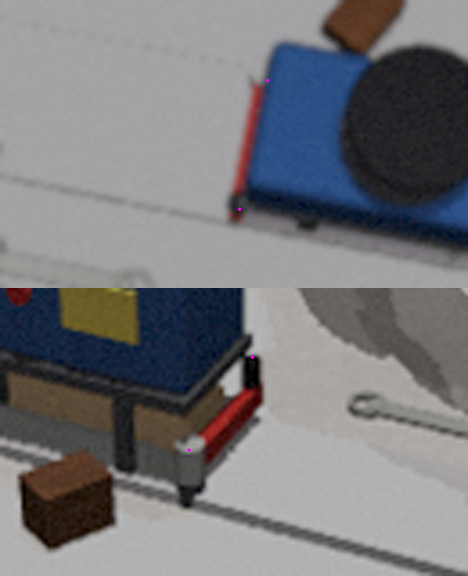

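```bash
python3 -c "
from bench import r;print(r.close_job())"
```

```text
the job is handed in; nothing more can be done
None
```

I pushed the row up to the end stop, then swung the red gate fully shut and let go, and handed the job in at about 26 s. The row stopped dead at the expected home position, but the roof hides the blocks, so that rests on position and force. On the way I moved the gate to its open stop to clear the gripper, with about 46 N there and 56 N at the end stop, apparently through the fingertips. The last picture shows the gate shut and the wrench and walnut block undisturbed, but it didn't cover the other bystanders.

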